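# Put the paint jars away in the top drawer

## Robot

A 6-joint arm with a two-finger parallel gripper is mounted at the origin on a cart in front of the work surface, level with it; the furniture and walls round the work are solid. World frame = base frame: x ahead of the robot, y to its left, z up, the work surface at z = 0. Lengths are in m, angles in rad, forces in N, time in s.
With the tool pointing down it reaches from about 0.25 to 0.725 m from the base axis. Payload 4 kg.
Tool frame: the origin (TCP) lies midway between the tips of the shut fingers; the grasp point (between the pads) lies 19 mm behind it (bot.grip_depth is the distance from the TCP to the grasp point, in m); z points along the fingers, y is the line along which they close (so a half turn about z gives the same grasp; the last joint's range is limited). The gripper opens to 85 mm and grips with 20 to 120 N. Pads are 22 mm wide; open, the fingers measure 114 mm over their backs; the gripper's body (76 mm by 85 mm) begins 54 mm behind the grasp point. The pads swing forward as they close: fully open they stand 13 mm farther back than shut.
Start: joints at [-1.249, 0.241, 0.005, 1.335, 0, 1.571], TCP at [0.158, -0.474, 0.231] pointing down, gripper open.
Joint ranges: [-2.72, 2.72], [-1.05, 1.87], [-1.09, 1.28], [-1.99, 2.15], [-1.42, 1.44], [-3.14, 3.14]. Speed limits (rad/s): [2.79, 2.79, 3.14, 3.14, 3.14, 3.14].

## Interface

Orientations are given as a unit quaternion [x, y, z, w].
In Python, from workcell import bot gives the robot as it stands.
- The arm moves only by the shell command python3 -m creep 'ROWS'. ROWS is JSON, one flat list of numbers, 5 for each row, row after row: the shift along the world's x, y, z in m, then the turn about the world's z in rad, then the finger opening in m, from 0 to 0.0854. In form: [x, y, z, twist, claw, x, y, z, twist, claw, ...]. A call has 1 to 10 rows; each row is the pose to reach, as a shift and turn from the pose commanded when the call began; what a row does not reach only later rows make up. A row lasts 1/12 s, in which the tool goes at most 41.7 mm and 7.16 degrees, less where a joint would pass 70% of its speed; a pose out of reach is approached as far as the arm can. A call with a gripper value outside its range is refused whole. The fingers move at their own pace and stop on an object; the grip force is fixed at half the most. Time passes only in rows, so rows that repeat a pose let the fingers close. It gives the time, the measured TCP pose, the force, the opening and the grip force at its end, in the units of the state.
- bot.get_obs(): the state, without advancing time (a new reading comes with each control period).
- bot.camera(name): name is "scene" or "top"; returns a dict with "pixels" (420x560x3 uint8, red, green, blue), "camera_matrix" (3x3 intrinsics, pixels), "extrinsics" (4x4, takes a point from world to camera coordinates). Camera axes: x right, y down, z forward; pixel columns grow to the right and rows downward; lengths in m; the calibration is good to about 2 mm. A picture is of the moment at which its call begins. There is no depth.
- bot.job_done(): hands the job in; it is judged then, once.
Trained networks look in the newest picture that a camera, given by its name, has taken for a name from the list of things; names that differ only in an ending like _2 or _b are one class to them, and where a whole thing is asked for, a point or a joint stands for the part that bears it (a point fixed in the world has none). Each returns a list of dicts, best first, with "score" (0 to 1); they miss things now and then, are a little off and sometimes report something else, mostly with a low value. They report only what shows in the picture. A call takes as long as a camera call. They do not tell look-alikes from the thing itself.
- bot.look_for(camera, thing): "centre" ([column, row] as shares, 0 to 1, of the picture: columns of its width, rows of its height, amid what is visible of it).
- bot.place_of(camera, thing): "centre" ([column, row] as shares, 0 to 1, of the picture: columns of its width, rows of its height: a listed point, or the origin of a listed thing).
The state is a dict: "clock": time; "joint_pos": joint angles; "joint_vel": joint speeds; "tau": joint torques, N m; "eef_pos": TCP position; "tool_rot": TCP orientation; "ft_force": force on the tool from outside, world axes, zero at the start; "ft_torque": the same for the moment, N m; "grip_width": finger opening in m; "grasp_force": force on a finger pad.
Only numpy, scipy, OpenCV 4.12 (cv2) and the standard library are available. Lean on these libraries where they do the work, as an engineer would, in place of code of your own. Each camera call takes 0.05 s, during which the arm holds its last target. There are 200 camera calls.

## Task

Put the two small paint jars at the near end of the bench, one standing and one fallen over, away in the top drawer of the little cabinet: pull that drawer out to its stop, stand the jars upright behind its divider board, one in each of the two rear compartments, and push the drawer fully shut. Leave the flat brush and the cork sanding block where they lie.

Things in the scene. Friction and masses are not known exactly. Their poses are not given: they have to be found in the camera images.
- fallen_jar: small round paint jar with a white screw lid, lying on its side on the near end of the bench: 50 mm high, body 44 mm across up to 36 mm, lid 47 mm across above. Origin: centre of its underside; its z axis points from the underside to the lid (level at the start)
- standing_jar: the second paint jar, same shape and size as the fallen one, standing upright on the near end of the bench. Origin: centre of its underside; z axis up through the lid
- parts_drawers_drawer_2 (a joint): how far the top drawer of the small plywood cabinet is pulled out, in m: 0 shut, 0.135 at its stop. It starts a little ajar
- parts_drawers: the small plywood cabinet with three drawers, 348 mm wide (y), 226 mm deep (x), 245 mm high; its x axis points from the drawer fronts to its back. Origin on the bench; the front edge of its top board lies 95 mm before it (-x) and is 50 mm higher than the top knob's centre. The middle drawer stands 35 mm open and stays so; its front ends 42 mm below the top knob's centre
- top_knob (a point): centre of the turned wooden knob of the top drawer (20 mm across, standing 22 mm out of the drawer front); moves with the drawer. Its x axis points into the cabinet (pull towards -x), y along the front, z up. The front is 318 mm wide and 9 mm thick; its outer face is 11 mm behind this point (+x), its upper edge 33 mm above it
- cell_near (a point): the place for a jar on the drawer floor in the rear compartment nearer the robot; axes as top_knob, moves with the drawer. From here the compartment runs 34 mm forward (-x) to the divider board (36 mm high), 88 mm back, 57 mm to the partition (36 mm high), 91 mm to the drawer side (52 mm high). At the drawer's stop the cabinet top's front edge is 38 mm behind this point, 77 mm up
- cell_far (a point): the same in the rear compartment farther from the robot (the partition lies between the two)
- sander: cork sanding block lying flat, 60 x 112 x 36 mm (long along its y axis); leave it alone. Origin: centre of its underside
- flat_brush: flat paint brush lying on the bench, 215 mm long along its y axis, 42 mm wide, 12 mm high; leave it alone. Origin: centre of its underside
Things that resemble listed ones, but are neither listed nor needed, are in the scene too. Leave any yellow look-alike of the fallen_jar alone.

How it is judged:
By the outcome, as a careful person would: the job done as asked, in the order asked, and still so for the second after the job is handed in, with the robot touching nothing.
It also fails if it takes over 72 s, if anything falls off the work surface, if the arm or the gripper's body presses on something with over 40 N, if the wrist force passes 120 N, or if a joint passes its speed limit or range.

## Working session

There is one attempt and no reset: what is moved stays moved. The work goes in short steps, Python scripts to look and compute and a shell command to move; the robot and the scene stay as the last step left them, time stands still between calls to the robot, and variables do not carry over. Pictures are saved under pics/ and viewed, at most 10 in all, crops included, and the job is handed in when it is done.

```bash
mkdir -p pics; ls; cat > h.py <<'E'
from workcell import bot
import numpy as np, cv2
def snap(n,save=None):
    c=bot.camera(n)
    if save: cv2.imwrite('pics/'+save+'.png',c['pixels'][:,:,::-1])
    return c
def ray(c,px):
    K=np.array(c['camera_matrix']);T=np.array(c['extrinsics']);R=T[:3,:3];t=T[:3,3]
    d=R.T@np.linalg.inv(K)@np.array([px[0],px[1],1.]);return -R.T@t,d/np.linalg.norm(d)
def tri(c1,p1,c2,p2):
    o1,d1=ray(c1,p1);o2,d2=ray(c2,p2)
    s=np.linalg.lstsq(np.c_[d1,-d2],o2-o1,rcond=None)[0]
    a=o1+s[0]*d1;b=o2+s[1]*d2;return (a+b)/2,np.linalg.norm(a-b)
def atz(c,p,z):
    o,d=ray(c,p);return o+d*(z-o[2])/d[2]
def proj(c,P):
    K=np.array(c['camera_matrix']);T=np.array(c['extrinsics']);q=K@(T[:3,:3]@np.array(P)+T[:3,3]);return q[:2]/q[2]
E
python3 - <<'E'
from h import *
np.set_printoptions(precision=4,suppress=True)
C={n:snap(n,n+'0') for n in('scene','top')}
for n,c in C.items():
    print(n,ray(c,(280,210)))
    for t in ['fallen_jar','standing_jar','top_knob','cell_near','cell_far','parts_drawers','sander','flat_brush']:
        print(t,[(np.round(np.array(r['centre'])*[560,420],1).tolist(),round(r['score'],2)) for r in bot.place_of(n,t)][:4])
o=bot.get_obs();print(o['eef_pos'],o['tool_rot'],o['clock'])
E
```

```text
pics
scene (array([-0.1381,  0.4592,  1.1439]), array([ 0.5727, -0.3364, -0.7476]))
fallen_jar [([350.6, 218.8], 0.86), ([375.6, 229.7], 0.65)]
standing_jar [([393.4, 260.7], 0.87)]
top_knob []
cell_near [([270.9, 203.9], 0.45)]
cell_far []
parts_drawers []
sander [([377.6, 227.1], 0.73), ([270.5, 202.3], 0.56)]
flat_brush [([334.7, 177.1], 0.66)]
top (array([ 0.4924, -0.0019,  1.0719]), array([ 0.1174,  0.0129, -0.993 ]))
fallen_jar [([360.4, 217.2], 0.9)]
standing_jar [([369.7, 277.9], 0.91)]
top_knob []
cell_near []
cell_far []
parts_drawers []
sander [([303.2, 151.9], 0.81)]
flat_brush [([382.1, 156.3], 0.77)]
[ 0.1581 -0.4743  0.2313] [0.9871 0.1602 0.     0.    ] 0.9
```

View pics/scene0.png

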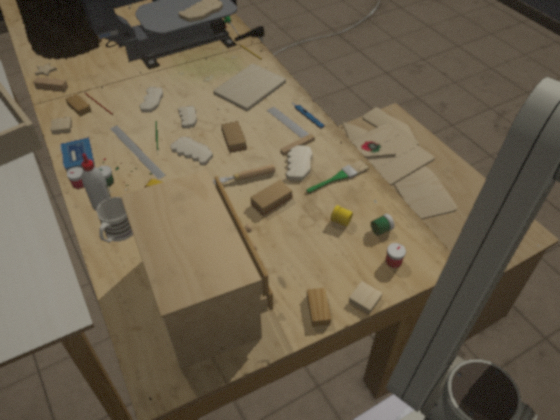

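View pics/top0.png

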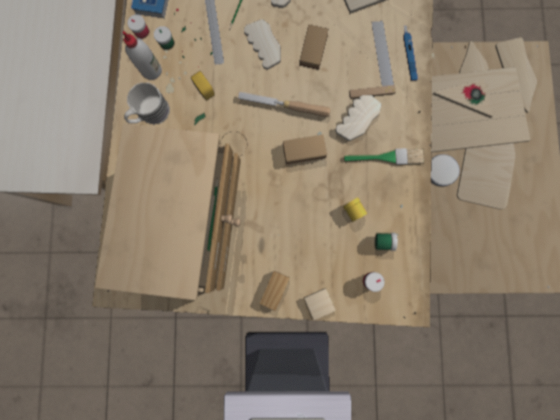

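The scene shows a yellow jar (342,215) lying, a green white-lidded jar (382,225) lying and a red white-lidded jar (396,255) standing. From the top they are at (355,209), (386,242) and (373,282). Other jars stand at the far end, top (138,27) and (164,38), beyond the cabinet. By the description I choose green as fallen_jar and red as standing_jar. Next is a close crop of the jars and the drawer.

```bash
python3 - <<'E'
from h import *
a=cv2.imread('pics/top0.png')
l=cv2.resize(a[120:310,90:260],None,fx=3.1,fy=3.1,interpolation=cv2.INTER_CUBIC)
r=cv2.resize(a[190:300,330:410],None,fx=3.4,fy=3.4,interpolation=cv2.INTER_CUBIC)
out=np.zeros((l.shape[0],l.shape[1]+r.shape[1],3),np.uint8);out[:,:l.shape[1]]=l;out[:r.shape[0],l.shape[1]:]=r
print(out.shape,l.shape);cv2.imwrite('pics/crop0.png',out)
E
```

```text
(589, 799, 3) (589, 527, 3)
```

View pics/crop0.png

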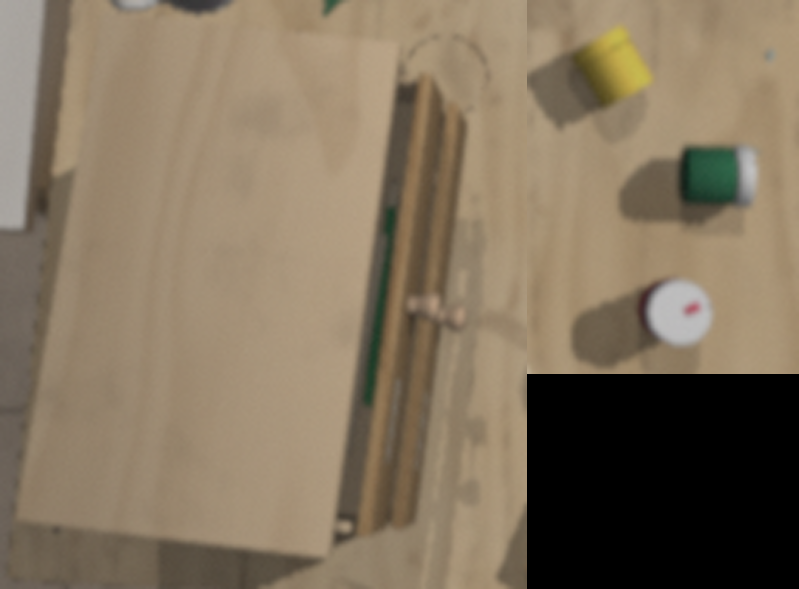

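The crop confirms a green body with white lid, lid toward image right (730,175); a red jar with white lid standing (677,312); and the yellow look-alike at (612,65). The top drawer is slightly ajar, its front's upper edge running (425,78)-(365,530), with the knob at about (425,303), above the middle drawer's knob (455,316).

```bash
cat >> h.py <<'E'
np.set_printoptions(precision=4,suppress=True)
E
python3 - <<'E'
from h import *
s=snap('scene');t=snap('top')
g=lambda n,th:[np.array(r['centre'])*[560,420] for r in bot.place_of(n,th)]
print('stand',tri(s,g('scene','standing_jar')[0],t,g('top','standing_jar')[0]))
for p in g('scene','fallen_jar'): print('fallen',p,tri(s,p,t,g('top','fallen_jar')[0]))
# colour centroids of green body / white lids
for n,c,boxes in(('scene',s,dict(green=(365,210,400,240))),('top',t,dict(green=(370,228,405,256),lid=(386,230,402,254),slid=(360,268,388,296)))):
    im=c['pixels'].astype(int)
    for k,(a,b,d,e) in boxes.items():
        q=im[b:e,a:d]; m=((q[...,1]-q[...,0]>15) if k=='green' else (q.min(2)>150)&(q.max(2)-q.min(2)<40))
        y,x=np.nonzero(m); print(n,k,len(x),x.mean()+a,y.mean()+b,'rng',x.min()+a,x.max()+a,y.min()+b,y.max()+b)
F=atz(t,(219,133.5),.245);N=atz(t,(195.8,299.4),.245);print('front edge',F,N,np.linalg.norm(F-N))
B=[atz(t,p,.245) for p in((115,133),(95.8,287.7))];print(B)
print('scene proj',[proj(s,p) for p in (F,N,*B)])
d1=atz(t,(90+425/3.1,120+78/3.1),.228);d2=atz(t,(90+365/3.1,120+530/3.1),.228);print('drawer edge',d1,d2,np.linalg.norm(d1-d2))
print('knob',atz(t,(90+425/3.1,120+303/3.1),.197))
E
```

```text
stand (array([ 0.4352, -0.2208, -0.0006]), np.float64(0.004443181891003174))
fallen [354.088 218.106] (array([ 0.5423, -0.2006,  0.0789]), np.float64(0.060251869500853934))
fallen [376.32  226.002] (array([ 0.53  , -0.2363,  0.0322]), np.float64(0.0037787915367950608))
scene green 118 381.8813559322034 222.34745762711864 rng 374 388 217 228
top green 225 383.7288888888889 241.05333333333334 rng 376 391 234 248
top lid 47 394.8723404255319 239.31914893617022 rng 393 397 234 245
top slid 250 374.624 281.564 rng 366 383 273 290
front edge [0.7545 0.1371 0.245 ] [0.4108 0.1792 0.245 ] 0.3463565348351655
[array([0.7581, 0.3588, 0.245 ]), array([0.4351, 0.3825, 0.245 ])]
scene proj [array([207.2414, 168.6218]), array([262.1289, 278.2378]), array([118.1604, 202.5858]), array([163.3142, 314.332 ])]
drawer edge [0.7338 0.1221 0.228 ] [0.4259 0.1587 0.228 ] 0.31005603155619593
knob [0.5798 0.1249 0.197 ]
```

Everything agrees: the cabinet front edge measures 346 mm at z = 0.245 (348 stated). The pull direction is about (-0.12,-0.99), and the knob is near (0.579,0.125,0.195). I'm moving to above the knob with the fingers turned along the front.

```bash
python3 -m creep '[0,0.02,0.04,0.1,0.0854, 0.03,0.05,0.07,0.22,0.0854, 0.06,0.08,0.09,0.34,0.0854, 0.085,0.11,0.1,0.46,0.0854, 0.11,0.14,0.1,0.58,0.0854, 0.135,0.17,0.1,0.7,0.0854, 0.16,0.2,0.1,0.82,0.0854, 0.185,0.235,0.1,0.94,0.0854, 0.21,0.27,0.1,1.06,0.0854, 0.235,0.305,0.1,1.13,0.0854]'
python3 -m creep '[0.025,0.03,0,0,0.0854, 0.05,0.065,0,0,0.0854, 0.075,0.1,0,0,0.0854, 0.1,0.14,0,0,0.0854, 0.125,0.175,0,0,0.0854, 0.15,0.21,0,0,0.0854, 0.17,0.24,0,0,0.0854, 0.185,0.265,0,0,0.0854, 0.185,0.265,0,0,0.0854]'
python3 - <<'E'
from h import *
t=snap('top');snap('scene')
o=bot.get_obs();print(o['eef_pos'],o['tool_rot'],o['ft_force'])
x,y=o['tool_rot'][:2];print('tool y ang',np.degrees(np.arctan2(2*y*y-1,2*x*y)))
s=t
im=t['pixels']
E
```

```text
clock: 2.08
eef_pos: [0.3872, -0.1769, 0.3316]
tool_rot: [0.746, 0.666, 0.0, 0.0]
ft_force: [0.3, -0.6, -0.7]
grip_width: 0.0854
grasp_force: 0.0
clock: 2.83
eef_pos: [0.5737, 0.0919, 0.3288]
tool_rot: [0.746, 0.666, 0.0, -0.001]
ft_force: [-0.9, -1.6, -0.6]
grip_width: 0.0858
grasp_force: 0.0
[0.5717 0.0876 0.3301] [ 0.747   0.6648 -0.001  -0.0004] [-0.0274 -0.7073 -0.0719]
tool y ang -6.660028511547236
```

```bash
python3 -m creep '[0,0.015,0,0,0.0854, 0,0.03,0,0,0.0854, 0,0.03,0,0,0.0854, 0,0.03,0,0,0.0854]'; python3 -c "
from h import *
print(bot.get_obs()['eef_pos'])"
```

```text
clock: 3.27
eef_pos: [0.571, 0.1153, 0.3318]
tool_rot: [0.748, 0.664, -0.0, 0.0]
ft_force: [0.2, 0.2, -0.4]
grip_width: 0.0853
grasp_force: 0.0
[0.571  0.1153 0.3318]
```

```bash
python3 -m creep '[0.007,0.006,-0.03,0,0.0854, 0.008,0.007,-0.06,0,0.0854, 0.008,0.007,-0.09,0,0.0854, 0.008,0.007,-0.12,0,0.0854, 0.008,0.007,-0.14,0,0.0854, 0.008,0.007,-0.15,0,0.0854, 0.008,0.007,-0.15,0,0.0854]'
python3 -m creep '[0,0,0,0,0.03, 0,0,0,0,0.01, 0,0,0,0,0.005, 0,0,0,0,0.005, 0,0,0,0,0.005, 0,0,0,0,0.005, 0,0,0,0,0.005]'
python3 - <<'E'
from h import *
snap('top','grip');o=bot.get_obs();print(o['eef_pos'],o['ft_force'],o['grip_width'],o['grasp_force'])
a=cv2.imread('pics/grip.png')[110:310,100:300];cv2.imwrite('pics/grip_c.png',cv2.resize(a,(600,600),interpolation=cv2.INTER_CUBIC))
E
```

```text
clock: 3.85
eef_pos: [0.5776, 0.1215, 0.179]
tool_rot: [0.748, 0.663, -0.002, -0.001]
ft_force: [-0.3, -0.6, -0.1]
grip_width: 0.0853
grasp_force: 0.0
clock: 4.43
eef_pos: [0.5773, 0.1238, 0.1826]
tool_rot: [0.748, 0.664, -0.001, -0.001]
ft_force: [-7.1, 0.3, 7.7]
grip_width: 0.017
grasp_force: 58.3
[0.5773 0.1238 0.1826] [-7.3866 -0.5723  7.1444] 0.016918019192491907 58.33411941071972
```

View pics/grip_c.png

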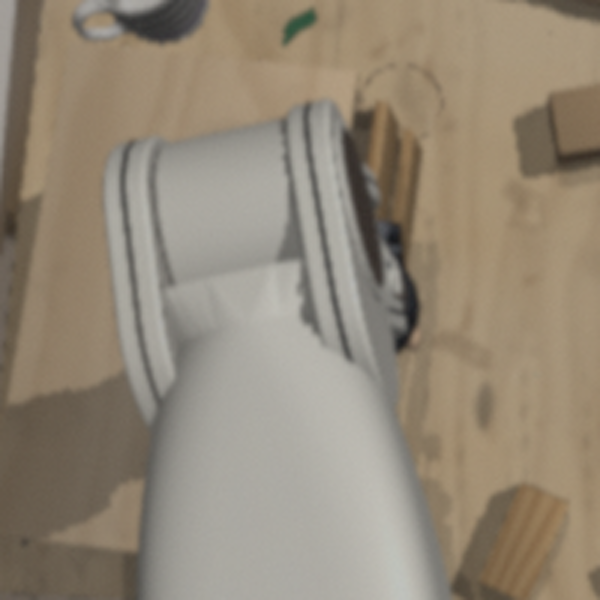

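The picture shows the gripper over the knob, with the hand hidden by the arm. The 17 mm opening at 58 N says the knob is held. Now pulling.

```bash
python3 -m creep '[-0.001,-0.005,0,0,0.005, -0.0015,-0.012,0,0,0.005, -0.0025,-0.02,0,0,0.005, -0.0035,-0.03,0,0,0.005, -0.005,-0.04,0,0,0.005, -0.006,-0.05,0,0,0.005, -0.007,-0.06,0,0,0.005, -0.0085,-0.07,0,0,0.005, -0.01,-0.08,0,0,0.005, -0.01,-0.08,0,0,0.005]'
python3 -m creep '[-0.001,-0.01,0,0,0.005, -0.002,-0.017,0,0,0.005, -0.003,-0.023,0,0,0.005, -0.0035,-0.028,0,0,0.005, -0.0035,-0.028,0,0,0.005]'
```

```text
clock: 5.32
eef_pos: [0.5673, 0.042, 0.1826]
tool_rot: [0.748, 0.663, -0.001, -0.001]
ft_force: [-6.4, 0.9, 8.0]
grip_width: 0.0168
grasp_force: 58.7
clock: 5.73
eef_pos: [0.564, 0.0152, 0.1826]
tool_rot: [0.748, 0.664, -0.001, -0.001]
ft_force: [-6.5, 0.1, 7.3]
grip_width: 0.0167
grasp_force: 58.8
```

```bash
python3 -m creep '[-0.0005,-0.004,0,0,0.005, -0.001,-0.007,0,0,0.005, -0.001,-0.01,0,0,0.005, -0.001,-0.01,0,0,0.005]'; python3 -m creep '[-0.0005,-0.003,0,0,0.005, -0.001,-0.006,0,0,0.005, -0.001,-0.006,0,0,0.005]'
```

```text
clock: 6.07
eef_pos: [0.564, 0.015, 0.1826]
tool_rot: [0.746, 0.666, 0.006, -0.008]
ft_force: [-4.5, 24.4, 4.7]
grip_width: 0.0168
grasp_force: 58.6
clock: 6.32
eef_pos: [0.564, 0.0149, 0.1826]
tool_rot: [0.744, 0.668, 0.011, -0.011]
ft_force: [-2.1, 39.9, 2.9]
grip_width: 0.0169
grasp_force: 58.6
```

Stop reached: it moves no farther and the force climbs to 40 N. Relaxing, releasing and rising, then moving towards the jars and looking.

```bash
python3 -m creep '[0.002,0.016,0,0,0.005, 0.002,0.016,0,0,0.03, 0.002,0.016,0,0,0.06, 0.002,0.016,0,0,0.07, 0.002,0.016,0,0,0.07, 0.002,0.016,0.03,0,0.07, 0.002,0.016,0.06,0,0.07, 0.002,0.016,0.1,0,0.07, 0.002,0.016,0.13,0,0.07, 0.002,-0.01,0.13,0,0.07]'
python3 -m creep '[-0.01,-0.03,0,0,0.07, -0.02,-0.06,0,0,0.07, -0.03,-0.1,0,0,0.07, -0.04,-0.13,0,0,0.07, -0.05,-0.165,0,0,0.07, -0.06,-0.2,0,0,0.07, -0.07,-0.24,0,0,0.07, -0.08,-0.27,0,0,0.07, -0.08,-0.27,0,0,0.07]'
python3 - <<'E'
from h import *
t=snap('top','open');s=snap('scene','open_s');o=bot.get_obs();print(o['eef_pos'])
for n in('top','scene'):
  for th in ['top_knob','cell_near','cell_far','fallen_jar','standing_jar']:
    print(n,th,[(np.round(np.array(r['centre'])*[560,420],1).tolist(),round(r['score'],2)) for r in bot.place_of(n,th)][:3])
a=cv2.imread('pics/open.png')[110:310,120:320];cv2.imwrite('pics/open_c.png',cv2.resize(a,(600,600),interpolation=cv2.INTER_CUBIC))
E
```

```text
clock: 7.15
eef_pos: [0.5688, -0.0089, 0.319]
tool_rot: [0.747, 0.665, 0.005, 0.004]
ft_force: [0.5, 0.4, 0.6]
grip_width: 0.0702
grasp_force: 0.0
clock: 7.9
eef_pos: [0.4832, -0.2871, 0.3108]
tool_rot: [0.751, 0.66, -0.001, 0.0]
ft_force: [0.0, 0.7, 0.5]
grip_width: 0.0698
grasp_force: 0.0
[ 0.4849 -0.2829  0.311 ]
top top_knob [([274.6, 225.0], 0.89)]
top cell_near [([220.8, 248.1], 0.63)]
top cell_far [([232.6, 194.3], 0.59)]
top fallen_jar [([359.9, 215.1], 0.86), ([376.6, 239.9], 0.61)]
top standing_jar [([377.3, 241.6], 0.66)]
scene top_knob [([286.4, 217.0], 0.7), ([393.3, 258.9], 0.35)]
scene cell_near [([257.9, 257.1], 0.73)]
scene cell_far [([237.8, 217.7], 0.59)]
scene fallen_jar [([371.0, 229.7], 0.7), ([349.6, 221.4], 0.59)]
scene standing_jar [([395.6, 262.8], 0.79)]
```

View pics/open_c.png

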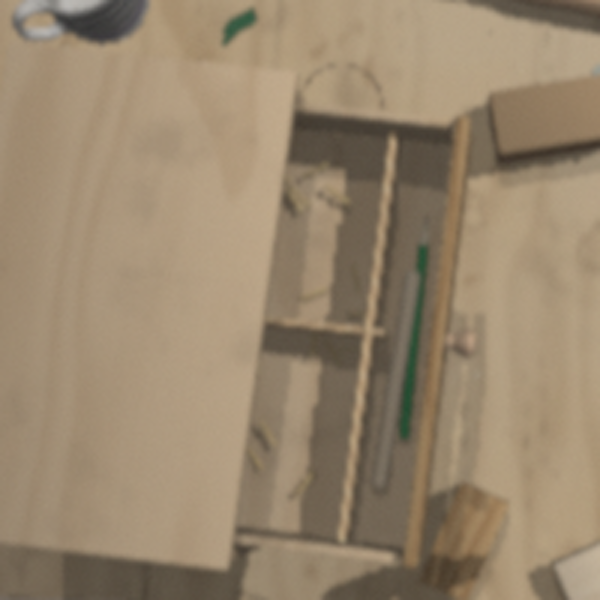

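The drawer is open. The divider board runs (392,135)-(342,540) and the partition (267,322)-(383,330) in the crop. The knob is at (462,343), with slim tools in the front compartment only.

```bash
python3 - <<'E'
from h import *
t=snap('top');s=snap('scene')
g=lambda n,th:[np.array(r['centre'])*[560,420] for r in bot.place_of(n,th)]
f=lambda p:(120+p[0]/3,110+p[1]/3)
for th,a,b in(('near',(220.8,248.1),(257.9,257.1)),('far',(232.6,194.3),(237.8,217.7)),('knob',(274.6,225),(286.4,217)),('fallen',(376.6,239.9),(371,229.7)),('fall2',(376.6,239.9),(376.3,226))):
    print(th,tri(t,a,s,b), atz(t,a,.168))
D1=atz(t,f((392,135)),.204);D2=atz(t,f((342,540)),.204);print('div',D1,D2)
print('part',atz(t,f((267,322)),.204),atz(t,f((383,330)),.204))
print('edge',atz(t,f((297,72)),.245),atz(t,f((231,570)),.245))
print('sides',atz(t,f((345,117)),.22),atz(t,f((310,548)),.22))
c=.168
for n in('cell_near','cell_far'): print(n,[ (p,atz(t,p,c)) for p in g('top',n)[:1]])
print('green body centre',atz(t,(384,241.1),.03),'lid',atz(t,(395,240),.03),'stand lid',atz(t,(374.6,281.6),.05))
im=t['pixels'].astype(int);q=im[225:262,366:405];m=(q[...,1]-q[...,0]>15);y,x=np.nonzero(m)
pts=np.c_[x+366,y+225].astype(np.float32);print('green rect',cv2.minAreaRect(pts))
E
```

```text
near (array([0.5126, 0.1391, 0.1717]), np.float64(0.006950154876070962)) [0.5148 0.1425 0.168 ]
far (array([0.6371, 0.1187, 0.1697]), np.float64(0.004281942215688172)) [0.636  0.1172 0.168 ]
knob (array([0.5659, 0.0244, 0.1872]), np.float64(0.006655416010647307)) [0.5655 0.0222 0.168 ]
fallen (array([ 0.5406, -0.2358,  0.0062]), np.float64(0.012233875582742835)) [ 0.5304 -0.2047  0.168 ]
fall2 (array([ 0.5357, -0.2378,  0.0252]), np.float64(0.0024926711612726256)) [ 0.5304 -0.2047  0.168 ]
div [0.7178 0.0733 0.204 ] [0.4257 0.1077 0.204 ]
part [0.5803 0.1632 0.204 ] [0.5738 0.0794 0.204 ]
edge [0.7534 0.1371 0.245 ] [0.4096 0.1768 0.245 ]
sides [0.7273 0.106  0.22  ] [0.4216 0.1278 0.22  ]
cell_near [(array([225.12 , 244.692]), array([0.5223, 0.1329, 0.168 ]))]
cell_far [(array([232.176, 190.596]), array([0.6446, 0.1182, 0.168 ]))]
green body centre [ 0.533  -0.2545  0.03  ] lid [ 0.5356 -0.2827  0.03  ] stand lid [ 0.4322 -0.2223  0.05  ]
green rect ((383.5, 241.0), (14.0, 15.0), 90.0)
```

```bash
python3 -m creep '[-0.02,0.025,-0.03,0,0.07, -0.04,0.05,-0.06,0,0.07, -0.051,0.06,-0.09,0,0.07, -0.051,0.061,-0.13,0,0.07, -0.051,0.061,-0.17,0,0.07, -0.051,0.061,-0.2,0,0.07, -0.051,0.061,-0.21,0,0.07, -0.051,0.061,-0.21,0,0.07]'; python3 -c "
from h import *
t=snap('top');s=snap('scene');print(bot.get_obs()['eef_pos'])
im=t['pixels'].astype(int)
for n in('top','scene'):print(n,[(np.array(r['centre'])*[560,420],r['score']) for r in bot.place_of(n,'standing_jar')])
"
```

```text
clock: 9.37
eef_pos: [0.4328, -0.2187, 0.0989]
tool_rot: [0.748, 0.664, -0.001, -0.003]
ft_force: [-0.5, -0.2, 0.1]
grip_width: 0.0701
grasp_force: 0.0
[ 0.4359 -0.2203  0.1025]
top [(array([366.128, 278.292]), 0.67)]
scene [(array([394.408, 260.19 ]), 0.84)]
```

```bash
python3 -m creep '[-0.002,-0.001,-0.03,0,0.07, -0.002,-0.001,-0.06,0,0.07, -0.002,-0.001,-0.08,0,0.07, -0.002,-0.001,-0.082,0,0.07, -0.002,-0.001,-0.082,0,0.05, -0.002,-0.001,-0.082,0,0.03, -0.002,-0.001,-0.082,0,0.03, -0.002,-0.001,-0.082,0,0.03, -0.002,-0.001,-0.082,0,0.03]'
python3 -m creep '[0,0,0.03,0,0.03, 0,0,0.07,0,0.03, 0,0,0.11,0,0.03, 0,0,0.15,0,0.03, 0.02,0.03,0.19,0,0.03, 0.04,0.06,0.23,0,0.03, 0.06,0.095,0.26,0,0.03, 0.08,0.13,0.27,0,0.03, 0.1,0.16,0.27,0,0.03, 0.12,0.19,0.27,0,0.03]'
python3 -c "
from h import *
print(bot.get_obs()['eef_pos'])"
```

```text
clock: 10.32
eef_pos: [0.4349, -0.2218, 0.0216]
tool_rot: [0.748, 0.664, 0.001, 0.002]
ft_force: [0.1, 0.5, 7.3]
grip_width: 0.0435
grasp_force: 61.7
clock: 11.15
eef_pos: [0.545, -0.0439, 0.2918]
tool_rot: [0.748, 0.663, 0.002, 0.002]
ft_force: [0.8, -0.7, -1.1]
grip_width: 0.0435
grasp_force: 61.6
[ 0.545  -0.0439  0.2918]
```

```bash
python3 -m creep '[0.015,0.03,0,0,0.03, 0.03,0.06,0,0,0.03, 0.05,0.09,0,0,0.03, 0.065,0.12,0,0,0.03, 0.085,0.145,0,0,0.03, 0.085,0.152,0,0,0.03, 0.085,0.152,-0.03,0,0.03, 0.085,0.152,-0.055,0,0.03, 0.085,0.152,-0.055,0,0.03]'
python3 - <<'E'
from h import *
t=snap('top','f1');s=snap('scene','f1s');print(bot.get_obs()['eef_pos'])
a=cv2.imread('pics/f1s.png')[130:330,190:390];b=cv2.imread('pics/f1.png')[110:310,150:350]
cv2.imwrite('pics/f1c.png',np.hstack([cv2.resize(x,(400,400),interpolation=cv2.INTER_CUBIC) for x in (a,b)]))
E
```

```text
clock: 11.9
eef_pos: [0.6251, 0.1065, 0.2272]
tool_rot: [0.748, 0.664, -0.005, -0.003]
ft_force: [-0.5, -0.0, -2.4]
grip_width: 0.0435
grasp_force: 61.6
[0.6275 0.1064 0.2328]
```

View pics/f1c.png

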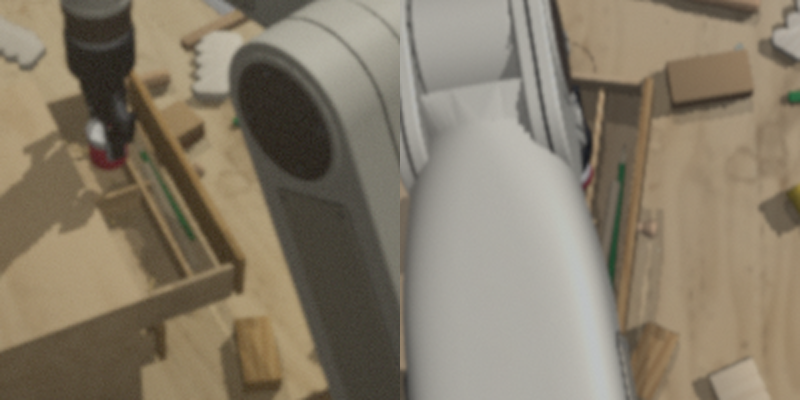

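The jar (red, about (108,150) in the left half) hangs just behind the divider, over the far compartment. It needs another 13 mm in x and y.

```bash
python3 -m creep '[0.006,0.007,0.002,0,0.03, 0.012,0.014,0.002,0,0.03, 0.012,0.014,0.002,0,0.03, 0.012,0.014,0.002,0,0.03]'
python3 -m creep '[0,0,-0.01,0,0.03, 0,0,-0.02,0,0.03, 0,0,-0.03,0,0.03, 0,0,-0.037,0,0.03, 0,0,-0.037,0,0.03, 0,0,-0.037,0,0.03]'
python3 -c "
from h import *
print(bot.get_obs()['eef_pos'])"
```

```text
clock: 12.33
eef_pos: [0.6414, 0.1207, 0.2373]
tool_rot: [0.748, 0.664, 0.002, 0.001]
ft_force: [-0.0, -1.2, -1.4]
grip_width: 0.0438
grasp_force: 61.6
clock: 12.83
eef_pos: [0.6397, 0.1205, 0.1967]
tool_rot: [0.748, 0.664, -0.001, -0.001]
ft_force: [0.2, 0.2, -0.5]
grip_width: 0.0436
grasp_force: 61.6
[0.6397 0.1205 0.1967]
```

```bash
python3 -m creep '[0,0,-0.003,0,0.03, 0,0,-0.005,0,0.03, 0,0,-0.005,0,0.03]'; python3 -m creep '[0,0,-0.002,0,0.03, 0,0,-0.004,0,0.03, 0,0,-0.004,0,0.03]'
```

```text
clock: 13.08
eef_pos: [0.6405, 0.1208, 0.1928]
tool_rot: [0.748, 0.664, -0.0, 0.0]
ft_force: [0.1, 0.2, -0.2]
grip_width: 0.0437
grasp_force: 61.6
clock: 13.33
eef_pos: [0.6408, 0.121, 0.19]
tool_rot: [0.748, 0.664, 0.001, 0.0]
ft_force: [-1.9, 0.7, 3.8]
grip_width: 0.0438
grasp_force: 61.9
```

```bash
python3 -m creep '[0,0,0,0,0.062, 0,0,0,0,0.062, 0,0,0,0,0.062, 0,0,0.02,0,0.062, 0,0,0.05,0,0.062, 0,0,0.09,0,0.062, 0,0,0.13,0,0.062, -0.005,-0.03,0.13,0,0.07, -0.01,-0.065,0.13,0,0.07, -0.02,-0.1,0.13,0,0.07]'
python3 -m creep '[-0.01,-0.035,0,0,0.07, -0.02,-0.07,0,0,0.07, -0.03,-0.105,0,0,0.07, -0.04,-0.14,0,0,0.07, -0.05,-0.175,0,0,0.07, -0.06,-0.21,0,0,0.07, -0.06,-0.23,0,0,0.07, -0.06,-0.23,-0.02,0,0.07, -0.06,-0.23,-0.02,0,0.07]'
python3 - <<'E'
from h import *
t=snap('top','g1');s=snap('scene','g1s');o=bot.get_obs();print(o['eef_pos'],o['clock'])
a,b=atz(t,(376,241),.025),atz(t,(397,241),.025);print('imghoriz',a,b,(b-a)/np.linalg.norm(b-a))
im=t['pixels'].astype(int)
q=im[150:235,195:260];m=(q.min(2)>150)&(q.max(2)-q.min(2)<35);y,x=np.nonzero(m);print('lid in drawer',len(x),x.mean()+195 if len(x) else 0,y.mean()+150 if len(x) else 0)
print('scene green',[(np.array(r['centre'])*[560,420],r['score']) for r in bot.place_of('scene','fallen_jar')],[(np.array(r['centre'])*[560,420],r['score']) for r in bot.place_of('top','fallen_jar')])
A=cv2.imread('pics/g1s.png')[130:330,190:440];B=cv2.imread('pics/g1.png')[110:310,170:420]
cv2.imwrite('pics/g1c.png',np.hstack([cv2.resize(x,(400,320),interpolation=cv2.INTER_CUBIC) for x in (A,B)]))
E
```

```text
clock: 14.17
eef_pos: [0.6215, 0.0206, 0.3195]
tool_rot: [0.747, 0.665, 0.001, 0.001]
ft_force: [0.1, -1.1, -0.2]
grip_width: 0.07
grasp_force: 0.0
clock: 14.92
eef_pos: [0.5588, -0.2106, 0.2955]
tool_rot: [0.749, 0.663, -0.001, -0.002]
ft_force: [0.3, 0.2, -1.1]
grip_width: 0.0702
grasp_force: 0.0
[ 0.5598 -0.209   0.2981] 15.0167
imghoriz [ 0.5336 -0.2352  0.025 ] [ 0.5332 -0.2891  0.025 ] [-0.0075 -1.      0.    ]
lid in drawer 343 228.67638483965015 188.1749271137026
scene green [(array([350.504, 218.694]), 0.85), (array([373.408, 227.892]), 0.68)] [(array([378.728, 241.794]), 0.87), (array([359.912, 217.602]), 0.8)]
```

View pics/g1c.png

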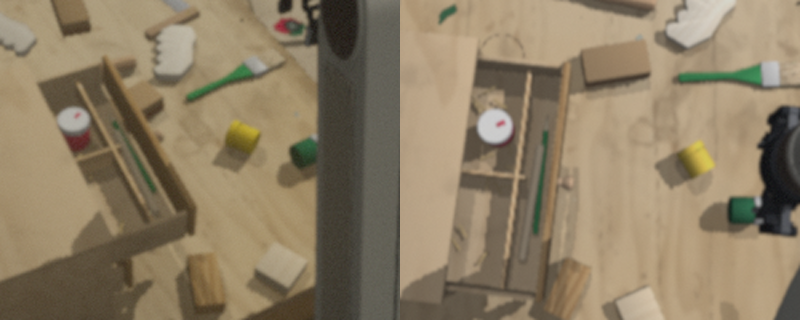

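The red jar stands upright in the far rear compartment (73,125 left / 495,127 right). The green jar lies at (742,210) in the right half, half under the gripper. Next I grip it across the middle of its body.

```bash
python3 -m creep '[-0.013,-0.025,-0.02,0.06,0.07, -0.026,-0.052,-0.05,0.117,0.07, -0.026,-0.053,-0.09,0.117,0.07, -0.026,-0.053,-0.13,0.117,0.07, -0.026,-0.053,-0.17,0.117,0.07, -0.026,-0.053,-0.2,0.117,0.07, -0.026,-0.053,-0.22,0.117,0.07, -0.026,-0.053,-0.22,0.117,0.07, -0.026,-0.053,-0.22,0.117,0.07]'; python3 -c "
from h import *
print(bot.get_obs()['eef_pos'])"
```

```text
clock: 15.87
eef_pos: [0.5347, -0.2613, 0.0788]
tool_rot: [0.707, 0.707, -0.0, -0.001]
ft_force: [0.0, -0.3, 0.2]
grip_width: 0.0699
grasp_force: 0.0
[ 0.5347 -0.2613  0.0788]
```

```bash
python3 -m creep '[-0.001,-0.001,-0.03,0,0.07, -0.001,-0.001,-0.06,0,0.07, -0.001,-0.001,-0.072,0,0.07, -0.001,-0.001,-0.072,0,0.07, -0.001,-0.001,-0.072,0,0.05, -0.001,-0.001,-0.072,0,0.03, -0.001,-0.001,-0.072,0,0.03, -0.001,-0.001,-0.072,0,0.03, -0.001,-0.001,-0.072,0,0.03]'
python3 -m creep '[0,0,0.03,0,0.03, 0,0,0.07,0,0.03, 0,0,0.11,0,0.03, 0,0.02,0.15,0,0.03, 0,0.05,0.19,0,0.03, 0,0.08,0.23,0,0.03, 0,0.11,0.26,-0.05,0.03, 0,0.14,0.28,-0.11,0.03, 0,0.15,0.28,-0.117,0.03, 0,0.15,0.28,-0.117,0.03]'
python3 - <<'E'
from h import *
t=snap('top','g2');s=snap('scene','g2s');o=bot.get_obs();print(o['eef_pos'],o['clock'])
A=cv2.imread('pics/g2s.png')[130:330,190:440];B=cv2.imread('pics/g2.png')[110:310,170:420]
cv2.imwrite('pics/g2c.png',np.hstack([cv2.resize(x,(400,320),interpolation=cv2.INTER_CUBIC) for x in (A,B)]))
E
```

```text
clock: 16.62
eef_pos: [0.5359, -0.2643, 0.0102]
tool_rot: [0.708, 0.706, 0.001, 0.003]
ft_force: [0.4, 0.4, 6.9]
grip_width: 0.043
grasp_force: 60.0
clock: 17.45
eef_pos: [0.5352, -0.1096, 0.2924]
tool_rot: [0.746, 0.666, 0.003, 0.003]
ft_force: [-0.4, -1.2, -1.2]
grip_width: 0.0432
grasp_force: 61.5
[ 0.5339 -0.1126  0.2885] 17.55
```

View pics/g2c.png

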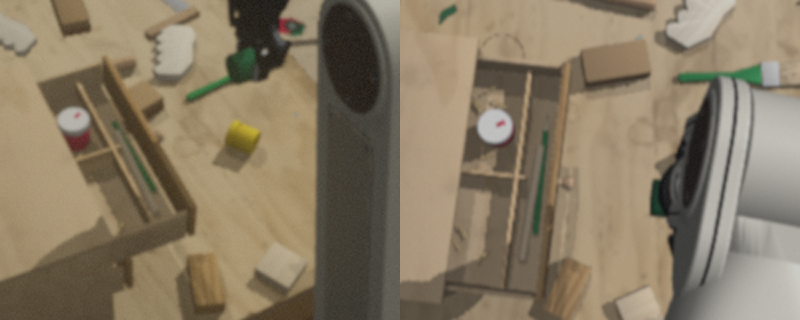

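The green jar is held level, its base end sticking out towards the drawer (240,65 left / 657,198 right). I'll fit the divider line more finely before the tipping move.

```bash
python3 - <<'E'
from h import *
t=snap('top')
g=cv2.cvtColor(t['pixels'],cv2.COLOR_RGB2GRAY).astype(float)
P=[]
for r in range(235,284,4):
    e=235+ (285-r)*6/48-1; a=int(234+(290-r)*16.7/135)-6
    w=g[r-1:r+2,a:a+13].mean(0); k=w.argmax(); print(r,a+k,np.round(w).astype(int))
    P.append((a+k,r))
o=np.array([atz(t,p,.204) for p in P]);print(np.polyfit(o[:,0],o[:,1],1),np.polyval(np.polyfit(o[:,0],o[:,1],1),.515))
E
```

```text
235 240 [101 101 102 101 104 125 153 151 117  84  82  92  95]
239 240 [102 102 101 104 119 143 150 130 101  85  87  98 101]
243 239 [100 101 100 100 102 123 152 151 118  84  80  88  97]
247 239 [ 99  99  99 104 121 145 150 127  97  81  82  89  99]
251 238 [ 99  98  96  97 101 122 146 139 104  76  79  89  97]
255 238 [ 97  98  98 101 118 142 146 120  84  75  81  90  97]
259 237 [100 100 100 100 103 122 145 143 112  83  80  89  98]
263 237 [ 99 100  99 102 113 130 130 105  80  78  85  94  97]
267 233 [ 99  99 100 101  99  99  98  88  72  69  81  90  97]
271 235 [ 99 100 100 100 101 104  95  74  66  78  86  94  97]
275 231 [ 99  99 100  99  97  96  97  89  72  71  82  91  99]
279 234 [100  99  99 101 103 105  96  75  66  78  88  97 101]
283 229 [ 99 100  99  99  99  97  97  87  71  71  81  91  98]
[-0.2019  0.2027] 0.09870479503074056
```

```bash
python3 - <<'E'
from h import *
t=snap('top')
print('placed lid',atz(t,(228.68,188.17),.2185),'vs TCP .6408 .121')
for p in((239.5,243),(238.9,247),(237.6,259)): print(atz(t,p,.2045))
m=t['pixels'].astype(int);g=m.mean(2)
for r in (225,240,255,270): print(r,np.round(g[r,196:222]).astype(int))
E
```

```text
placed lid [0.6414 0.1191 0.2185] vs TCP .6408 .121
[0.5245 0.0967 0.2045]
[0.5159 0.0979 0.2045]
[0.4905 0.1005 0.2045]
225 [150 152 150 149 148 148 147 148 149 142 124  96  80  78  79  79  78  79
  78  80  79  80  79  78  78  80]
240 [155 156 155 155 156 157 156 146 131 118 117 120 119 120 122 122 124 123
 126 128 138 144 143 144 145 143]
255 [152 155 155 153 155 146 127 113 103  88  83  88 102 116 120 120 118 124
 132 138 137 137 137 136 133 128]
270 [154 153 151 141 123 118 118 115 114 113 114 115 117 119 122 129 138 140
 141 141 140 138 134 124 108 103]
```

Camera and arm agree within 2 mm. The divider's back face near x = 0.515 is at about y = 0.10, top z = 0.204. I'll bring the jar's middle about 20 mm behind that, with the lid reaching over the board.

```bash
python3 -m creep '[-0.003,0.03,0,0,0.03, -0.006,0.065,0,0,0.03, -0.009,0.1,0,0,0.03, -0.012,0.135,0,0,0.03, -0.016,0.17,0,0,0.03, -0.019,0.2,0,0,0.03, -0.021,0.225,0,0,0.03, -0.021,0.233,0,0,0.03, -0.021,0.233,-0.03,0,0.03, -0.021,0.233,-0.06,0,0.03]'
python3 -m creep '[0,0,0,0,0.03, 0,0,0,0,0.03]'
python3 -c "
from h import *
print(bot.get_obs()['eef_pos'],bot.get_obs()['ft_torque'])"
```

```text
clock: 18.48
eef_pos: [0.5141, 0.1195, 0.2271]
tool_rot: [0.748, 0.664, 0.002, 0.001]
ft_force: [0.4, 0.1, -2.4]
grip_width: 0.043
grasp_force: 61.5
clock: 18.65
eef_pos: [0.5111, 0.1181, 0.2249]
tool_rot: [0.748, 0.663, -0.003, -0.001]
ft_force: [0.5, -0.6, -1.6]
grip_width: 0.0429
grasp_force: 61.6
[0.5111 0.1181 0.2249] [-0.0241 -0.0501 -0.0078]
```

```bash
python3 -m creep '[0,0.001,-0.004,0,0.03, 0,0.001,-0.008,0,0.03, 0,0.001,-0.012,0,0.03, 0,0.001,-0.012,0,0.03]'; python3 -m creep '[0,0,-0.002,0,0.03, 0,0,-0.004,0,0.03, 0,0,-0.004,0,0.03]';  python3 -c "
from h import *
print(bot.get_obs()['eef_pos'],bot.get_obs()['ft_torque'])"
```

```text
clock: 18.98
eef_pos: [0.5128, 0.1206, 0.2152]
tool_rot: [0.748, 0.664, 0.0, 0.0]
ft_force: [-0.7, 1.0, -0.9]
grip_width: 0.0427
grasp_force: 61.6
clock: 19.23
eef_pos: [0.5125, 0.121, 0.2109]
tool_rot: [0.748, 0.664, 0.0, -0.0]
ft_force: [0.0, 0.4, -2.0]
grip_width: 0.043
grasp_force: 61.6
[0.5125 0.121  0.2109] [ 0.1427 -0.0768 -0.0466]
```

```bash
python3 -m creep '[0,0,-0.003,0,0.03, 0,0,-0.006,0,0.03, 0,0,-0.006,0,0.03]';  python3 -c "
from h import *
print(bot.get_obs()['eef_pos'],bot.get_obs()['ft_torque'])"; python3 -m creep '[0,0,-0.003,0,0.03, 0,0,-0.005,0,0.03, 0,0,-0.005,0,0.03]';  python3 -c "
from h import *
t=snap('top','p1');s=snap('scene','p1s')
print(bot.get_obs()['eef_pos'],bot.get_obs()['ft_torque'])
A=cv2.imread('pics/p1s.png')[170:320,190:340];B=cv2.imread('pics/p1.png')[150:300,170:320]
cv2.imwrite('pics/p1c.png',np.hstack([cv2.resize(x,(400,400),interpolation=cv2.INTER_CUBIC) for x in (A,B)]))"
```

```text
clock: 19.48
eef_pos: [0.5121, 0.1208, 0.2042]
tool_rot: [0.748, 0.664, -0.0, -0.0]
ft_force: [-0.3, 0.1, -1.3]
grip_width: 0.0428
grasp_force: 61.5
[0.5121 0.1208 0.2042] [ 0.1168 -0.0781 -0.0232]
clock: 19.73
eef_pos: [0.5122, 0.1208, 0.1993]
tool_rot: [0.748, 0.664, -0.0, -0.0]
ft_force: [0.5, 0.2, -0.5]
grip_width: 0.0431
grasp_force: 61.6
[0.5123 0.1207 0.1997] [0.1042 0.0342 0.0259]
```

View pics/p1c.png

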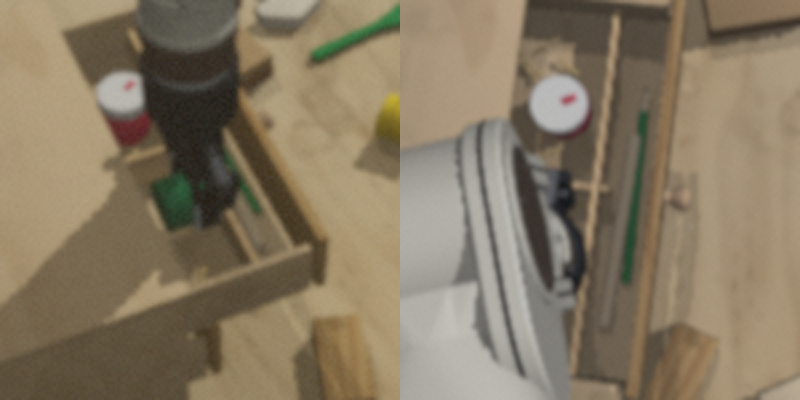

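In the left half the green base end shows behind the fingers at (170,200), but the tilt is unclear and no force shows. I'll fit the tilt numerically to the green silhouette.

```bash
cat > fit.py <<'E'
from h import *
def fit(tcp,off=.0128,show=True):
    s=snap('scene');im=s['pixels'].astype(int)
    c=np.array(tcp)+[0,0,off]
    p=proj(s,c).astype(int);x0,y0=p[0]-30,p[1]-30
    q=im[y0:y0+60,x0:x0+60];m=((q[...,1]-q[...,0]>12)&(q[...,1]>q[...,2]+2)).astype(np.uint8)
    n,l,st,ce=cv2.connectedComponentsWithStats(m);k=1+st[1:,4].argmax();m=(l==k)
    print('green area',m.sum(),'centroid',ce[k]+[x0,y0],'bbox',st[k][:4]+[x0,y0,0,0])
    a=np.linspace(0,2*np.pi,40);e=np.array([.993,-.12,0])
    for th in range(0,100,10):
        r=np.radians(th);ax=np.array([-.12*np.cos(r),-.993*np.cos(r),np.sin(r)]);n=np.cross(ax,e)
        pts=[proj(s,c+ax*(h-.026)+.022*(np.cos(t)*e+np.sin(t)*n)) for h in(0,.036) for t in a]
        hull=cv2.convexHull(np.array(pts,np.float32));k=np.zeros((60,60),np.uint8)
        cv2.fillConvexPoly(k,(hull-[x0,y0]).round().astype(int),1)
        print(th,'green outside model',int((m&(k==0)).sum()),'model left/bottom',hull[:,0].min(0).round(1),hull[:,0].max(0).round(1))
E
python3 -c "
from fit import *
o=bot.get_obs();fit(o['eef_pos'])
c=bot.camera('top')"
```

```text
green area 195 centroid [255.5744 243.8256] bbox [248 234  14  21]
0 green outside model 1 model left/bottom [248.4 231.5] [271.2 255.7]
10 green outside model 7 model left/bottom [248.1 231.4] [271.5 256.5]
20 green outside model 13 model left/bottom [247.8 231.5] [272.1 257.1]
30 green outside model 12 model left/bottom [247.6 231.7] [272.8 257.4]
40 green outside model 16 model left/bottom [247.7 231.9] [273.4 257.6]
50 green outside model 24 model left/bottom [248.1 232. ] [273.8 257.8]
60 green outside model 31 model left/bottom [249.  232.1] [274.  257.8]
70 green outside model 32 model left/bottom [250.2 232.1] [273.9 257.8]
80 green outside model 41 model left/bottom [251.7 232. ] [273.6 257.7]
90 green outside model 47 model left/bottom [252.9 231.8] [273.2 257.5]
```

Tilt is about 0: the lid slipped down just behind the board, so the divider face is nearer y = 0.096. Going up, 6 mm forward and down again.

```bash
python3 -m creep '[0,0.002,0.01,0,0.03, 0,0.002,0.025,0,0.03, 0,-0.004,0.025,0,0.03, 0,-0.006,0.025,0,0.03, 0,-0.006,0.018,0,0.03, 0,-0.006,0.012,0,0.03, 0,-0.006,0.012,0,0.03]'; python3 -c "
from h import *
o=bot.get_obs();print(o['eef_pos'],o['ft_torque'])"; python3 -m creep '[0,0,-0.003,0,0.03, 0,0,-0.006,0,0.03, 0,0,-0.006,0,0.03]'; python3 -c "
from fit import *
o=bot.get_obs();print(o['eef_pos'],o['ft_torque']);fit(o['eef_pos'])"
```

```text
clock: 20.52
eef_pos: [0.513, 0.1148, 0.2133]
tool_rot: [0.748, 0.664, 0.001, 0.001]
ft_force: [-2.2, -0.9, 10.5]
grip_width: 0.0432
grasp_force: 62.3
[0.513  0.1148 0.2133] [-0.2146  0.4249 -0.0124]
clock: 20.77
eef_pos: [0.5137, 0.1157, 0.2108]
tool_rot: [0.748, 0.664, 0.004, 0.001]
ft_force: [-6.7, 1.1, 27.1]
grip_width: 0.0428
grasp_force: 66.7
[0.5137 0.1157 0.2108] [-0.2112  1.4884 -0.1047]
green area 190 centroid [257.4263 239.9105] bbox [249 231  15  20]
0 green outside model 1 model left/bottom [249.8 227. ] [272.8 251.3]
10 green outside model 7 model left/bottom [249.6 226.9] [273. 252.]
20 green outside model 3 model left/bottom [249.2 226.9] [273.7 252.6]
30 green outside model 0 model left/bottom [249.  227.1] [274.4 253. ]
40 green outside model 6 model left/bottom [249.2 227.3] [275.  253.2]
50 green outside model 13 model left/bottom [249.6 227.5] [275.4 253.3]
60 green outside model 18 model left/bottom [250.5 227.6] [275.6 253.4]
70 green outside model 24 model left/bottom [251.7 227.6] [275.5 253.3]
80 green outside model 30 model left/bottom [253.2 227.5] [275.2 253.3]
90 green outside model 33 model left/bottom [254.4 227.3] [274.8 253.1]
```

```bash
python3 -m creep '[0,0.001,-0.003,0,0.03, 0,0.001,-0.003,0,0.03]'; python3 -m creep '[0,0.001,-0.003,0,0.03, 0,0.001,-0.003,0,0.03]'; python3 -c "
from fit import *
o=bot.get_obs();print(o['eef_pos'],o['ft_torque']);fit(o['eef_pos'])" | grep -v '^[5-9]0'
```

```text
clock: 20.98
eef_pos: [0.5147, 0.1175, 0.2076]
tool_rot: [0.748, 0.664, 0.005, 0.001]
ft_force: [-1.3, 5.3, 19.0]
grip_width: 0.0431
grasp_force: 68.1
clock: 21.15
eef_pos: [0.5154, 0.1197, 0.2051]
tool_rot: [0.747, 0.664, 0.006, 0.001]
ft_force: [-2.1, 6.3, 23.0]
grip_width: 0.0426
grasp_force: 71.2
[0.5154 0.1197 0.2051] [ 0.8834  0.6259 -0.0467]
green area 201 centroid [255.5473 243.0697] bbox [248 233  14  21]
0 green outside model 11 model left/bottom [248.  228.8] [270.8 253.1]
10 green outside model 21 model left/bottom [247.7 228.8] [271.1 253.8]
20 green outside model 18 model left/bottom [247.4 228.8] [271.7 254.4]
30 green outside model 3 model left/bottom [247.2 229. ] [272.4 254.8]
40 green outside model 0 model left/bottom [247.3 229.2] [273. 255.]
```

It's rotating, now about 35°, at moderate force. Continuing down.

```bash
python3 -m creep '[0,0,-0.003,0,0.03, 0,0,-0.005,0,0.03, 0,0,-0.005,0,0.03]'; python3 -m creep '[0,0,-0.003,0,0.03, 0,0,-0.005,0,0.03, 0,0,-0.005,0,0.03]'; python3 -c "
from fit import *
o=bot.get_obs();print(o['eef_pos'],o['ft_torque']);fit(o['eef_pos'])"
```

```text
clock: 21.45
eef_pos: [0.5162, 0.1219, 0.2009]
tool_rot: [0.747, 0.665, 0.009, -0.0]
ft_force: [-2.1, 12.5, 25.2]
grip_width: 0.0434
grasp_force: 78.9
clock: 21.7
eef_pos: [0.5169, 0.1236, 0.1961]
tool_rot: [0.747, 0.665, 0.01, -0.001]
ft_force: [-1.3, 15.2, 24.2]
grip_width: 0.0433
grasp_force: 85.9
[0.5169 0.1236 0.1961] [ 2.7025  0.268  -0.1171]
green area 143 centroid [254.1678 248.3846] bbox [248 240  13  18]
0 green outside model 7 model left/bottom [246.4 231.7] [269.  255.8]
10 green outside model 16 model left/bottom [246.1 231.6] [269.3 256.5]
20 green outside model 15 model left/bottom [245.7 231.6] [270.  257.1]
30 green outside model 1 model left/bottom [245.5 231.8] [270.7 257.5]
40 green outside model 0 model left/bottom [245.7 232. ] [271.3 257.7]
50 green outside model 0 model left/bottom [246.1 232.2] [271.7 257.8]
60 green outside model 0 model left/bottom [247.  232.3] [271.9 257.8]
70 green outside model 0 model left/bottom [248.2 232.3] [271.8 257.8]
80 green outside model 12 model left/bottom [249.7 232.1] [271.5 257.7]
90 green outside model 27 model left/bottom [250.8 232. ] [271.1 257.6]
```

```bash
python3 -m creep '[0,0,-0.003,0,0.03, 0,0,-0.005,0,0.03, 0,0,-0.005,0,0.03]'; python3 -m creep '[0,0,-0.003,0,0.03, 0,0,-0.005,0,0.03, 0,0,-0.005,0,0.03]'; python3 -c "
from fit import *
o=bot.get_obs();print(o['eef_pos'],o['ft_torque']);fit(o['eef_pos'])" | grep -v '^[1-4]0'
```

```text
clock: 22.0
eef_pos: [0.5173, 0.1241, 0.1941]
tool_rot: [0.746, 0.665, 0.012, -0.0]
ft_force: [-6.0, 16.6, 37.3]
grip_width: 0.0429
grasp_force: 89.4
clock: 22.25
eef_pos: [0.5175, 0.1242, 0.1937]
tool_rot: [0.746, 0.665, 0.014, 0.001]
ft_force: [-14.4, 14.2, 60.0]
grip_width: 0.0428
grasp_force: 92.2
[0.5175 0.1242 0.1937] [2.3285 3.2671 0.0721]
green area 124 centroid [254.0726 249.0806] bbox [249 240  11  19]
0 green outside model 8 model left/bottom [246.  232.3] [268.7 256.4]
50 green outside model 0 model left/bottom [245.8 232.8] [271.3 258.4]
60 green outside model 0 model left/bottom [246.6 232.9] [271.5 258.4]
70 green outside model 0 model left/bottom [247.8 232.9] [271.4 258.4]
80 green outside model 2 model left/bottom [249.4 232.8] [271.1 258.3]
90 green outside model 16 model left/bottom [250.5 232.6] [270.7 258.1]
```

```bash
python3 -m creep '[0,0.002,0.006,0,0.03, 0,0.004,0.014,0,0.03, 0,0.004,0.022,0,0.03, 0,0.004,0.022,0,0.03, 0,0.004,0.022,0,0.03]'; python3 -c "
from fit import *
o=bot.get_obs();print(o['eef_pos'],o['ft_torque'],o['ft_force']);fit(o['eef_pos'])
snap('top','u');s=snap('scene','us')
A=cv2.imread('pics/us.png')[190:290,220:320];A=cv2.resize(A,(300,300),interpolation=cv2.INTER_CUBIC);cv2.imwrite('pics/u_c.png',A)"
```

```text
clock: 22.72
eef_pos: [0.5122, 0.1208, 0.2011]
tool_rot: [0.748, 0.664, -0.0, -0.001]
ft_force: [0.6, 2.1, 3.1]
grip_width: 0.043
grasp_force: 85.6
[0.5122 0.1208 0.2011] [ 0.4221  0.0041 -0.029 ] [0.5767 2.0628 3.1053]
green area 142 centroid [256.2817 248.4437] bbox [250 238  13  20]
0 green outside model 16 model left/bottom [248.4 231.1] [271.2 255.4]
10 green outside model 18 model left/bottom [248.1 231.1] [271.5 256.1]
20 green outside model 16 model left/bottom [247.7 231.1] [272.1 256.7]
30 green outside model 3 model left/bottom [247.5 231.3] [272.8 257.1]
40 green outside model 2 model left/bottom [247.7 231.5] [273.4 257.3]
50 green outside model 0 model left/bottom [248.1 231.7] [273.8 257.4]
60 green outside model 0 model left/bottom [249.  231.8] [274.  257.4]
70 green outside model 0 model left/bottom [250.2 231.7] [273.9 257.4]
80 green outside model 11 model left/bottom [251.7 231.6] [273.6 257.3]
90 green outside model 26 model left/bottom [252.9 231.4] [273.2 257.2]
```

Tilt is about 70°, and I'd been pressing too close to the board. Moving 7 mm back from the divider and pressing the base edge lightly onto the floor to straighten it.

```bash
python3 -m creep '[0,0.003,0.002,0,0.03, 0,0.007,0,0,0.03, 0,0.007,-0.003,0,0.03, 0,0.007,-0.006,0,0.03, 0,0.007,-0.006,0,0.03]'; python3 -m creep '[0,0,-0.002,0,0.03, 0,0,-0.004,0,0.03, 0,0,-0.004,0,0.03]';  python3 -m creep '[0,0,-0.002,0,0.03, 0,0,-0.004,0,0.03, 0,0,-0.004,0,0.03]'; python3 -c "
from fit import *
o=bot.get_obs();print(o['eef_pos'],o['ft_torque']);fit(o['eef_pos'])"| grep -v '^[1-4]0'
```

```text
clock: 23.28
eef_pos: [0.512, 0.1275, 0.1948]
tool_rot: [0.748, 0.664, -0.001, -0.0]
ft_force: [-0.7, -0.4, -0.6]
grip_width: 0.043
grasp_force: 85.1
clock: 23.53
eef_pos: [0.5123, 0.1282, 0.194]
tool_rot: [0.748, 0.664, 0.001, -0.0]
ft_force: [-4.7, -0.0, 10.0]
grip_width: 0.0429
grasp_force: 86.4
clock: 23.78
eef_pos: [0.5125, 0.1291, 0.1935]
tool_rot: [0.748, 0.664, 0.003, 0.0]
ft_force: [-10.3, 0.7, 26.4]
grip_width: 0.043
grasp_force: 88.4
[0.5125 0.1291 0.1935] [0.2008 2.4059 0.0442]
green area 127 centroid [253.4882 251.3228] bbox [248 242  11  19]
0 green outside model 9 model left/bottom [245.2 234.7] [267.9 258.9]
50 green outside model 0 model left/bottom [244.9 235.2] [270.6 260.9]
60 green outside model 0 model left/bottom [245.8 235.3] [270.7 261. ]
70 green outside model 0 model left/bottom [247.  235.3] [270.7 260.9]
80 green outside model 3 model left/bottom [248.6 235.2] [270.3 260.9]
90 green outside model 9 model left/bottom [249.6 235. ] [270.  260.7]
```

The floor is reached. Backing off to light contact, then releasing; the jar should settle upright from under 20° of lean.

```bash
python3 -m creep '[0,0,0.004,0,0.03, 0,0,0.007,0,0.03, 0,0,0.007,0,0.03]'; python3 -m creep '[0,0,0,0,0.046, 0,0,0,0,0.052, 0,0,0,0,0.062, 0,0,0,0,0.062, 0,0,0,0,0.062, 0,0,0.02,0,0.062, 0,0,0.05,0,0.062, 0,0,0.09,0,0.062, 0,0,0.13,0,0.062, 0,-0.02,0.13,0,0.062]'
python3 -m creep '[0,-0.03,0,0,0.05, 0,-0.06,0,0,0.05, 0,-0.1,0,0,0.05, 0,-0.14,0,0,0.05, 0,-0.18,0,0,0.05, 0,-0.18,0,0,0.05]'
python3 - <<'E'
from h import *
t=snap('top','r');s=snap('scene','rs');print(bot.get_obs()['eef_pos'])
A=cv2.imread('pics/rs.png')[170:300,200:330];B=cv2.imread('pics/r.png')[150:300,170:320]
cv2.imwrite('pics/rc.png',np.hstack([cv2.resize(x,(400,400),interpolation=cv2.INTER_CUBIC) for x in (A,B)]))
for n in('top','scene'):print(n,[(np.round(np.array(r['centre'])*[560,420],1),r['score']) for r in bot.place_of(n,'standing_jar')])
E
```

```text
clock: 24.08
eef_pos: [0.5128, 0.1277, 0.1954]
tool_rot: [0.748, 0.664, 0.0, 0.0]
ft_force: [-0.6, -0.4, -1.2]
grip_width: 0.0427
grasp_force: 85.2
clock: 24.92
eef_pos: [0.5157, 0.1105, 0.3335]
tool_rot: [0.747, 0.665, 0.007, 0.003]
ft_force: [0.8, -1.0, 1.6]
grip_width: 0.0618
grasp_force: 0.0
clock: 25.42
eef_pos: [0.5121, -0.0786, 0.3247]
tool_rot: [0.751, 0.661, -0.001, 0.001]
ft_force: [-0.2, 0.1, -0.7]
grip_width: 0.0499
grasp_force: 0.0
[ 0.5123 -0.0738  0.3247]
top [(array([231.3, 190.7]), 0.59)]
scene [(array([237.6, 217.3]), 0.96)]
```

View pics/rc.png

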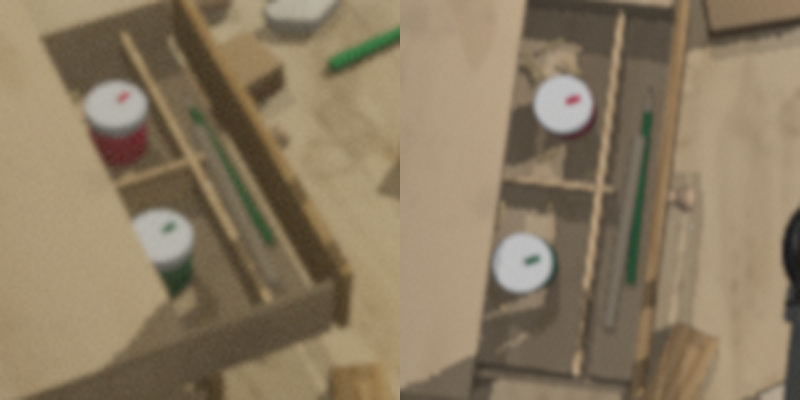

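Both jars stand upright, one in each rear compartment: red lid at (563,105), green jar's lid at (523,262) in the right half. Now closing the fingers and pushing the knob in.

```bash
python3 -m creep '[0.02,0.01,-0.02,0,0, 0.04,0.025,-0.05,0,0, 0.053,0.035,-0.08,0,0, 0.053,0.035,-0.11,0,0, 0.053,0.035,-0.135,0,0, 0.053,0.035,-0.135,0,0, 0.053,0.035,-0.135,0,0, 0.053,0.035,-0.135,0,0]'; python3 -c "
from h import *
print(bot.get_obs()['eef_pos'])"
```

```text
clock: 26.28
eef_pos: [0.5664, -0.0362, 0.1917]
tool_rot: [0.747, 0.664, 0.001, 0.001]
ft_force: [0.4, -0.0, 0.3]
grip_width: 0.0002
grasp_force: 0.0
[ 0.5664 -0.0362  0.1917]
```

```bash
python3 -m creep '[0,0.012,0,0,0, 0.001,0.02,0,0,0, 0.001,0.026,0,0,0, 0.002,0.03,0,0,0, 0.003,0.035,0,0,0, 0.004,0.04,0,0,0, 0.005,0.046,0,0,0, 0.006,0.052,0,0,0, 0.007,0.059,0,0,0, 0.008,0.066,0,0,0]'
python3 -m creep '[0.001,0.007,0,0,0, 0.002,0.014,0,0,0, 0.0025,0.021,0,0,0, 0.0035,0.028,0,0,0, 0.004,0.035,0,0,0, 0.005,0.042,0,0,0, 0.006,0.049,0,0,0, 0.007,0.056,0,0,0, 0.007,0.062,0,0,0, 0.008,0.068,0,0,0]'
python3 -m creep '[0.001,0.006,0,0,0, 0.001,0.011,0,0,0, 0.001,0.011,0,0,0]'; python3 -c "
from h import *
print(bot.get_obs()['eef_pos'],bot.get_obs()['ft_force'])"
```

```text
clock: 27.12
eef_pos: [0.5734, 0.0293, 0.1898]
tool_rot: [0.748, 0.664, -0.0, -0.0]
ft_force: [-0.0, -0.9, 0.2]
grip_width: -0.0002
grasp_force: 0.4
clock: 27.95
eef_pos: [0.5815, 0.0975, 0.1899]
tool_rot: [0.748, 0.664, -0.0, -0.0]
ft_force: [-0.6, -0.8, 0.4]
grip_width: -0.0002
grasp_force: 0.3
clock: 28.2
eef_pos: [0.5826, 0.109, 0.1899]
tool_rot: [0.748, 0.664, 0.0, -0.0]
ft_force: [-0.1, 0.6, 0.3]
grip_width: 0.0
grasp_force: 0.0
[0.5826 0.109  0.1899] [-0.1422  0.5856  0.3251]
```

```bash
python3 -m creep '[0.001,0.005,0,0,0, 0.001,0.01,0,0,0, 0.001,0.01,0,0,0]'; python3 -m creep '[0,0.004,0,0,0, 0.001,0.007,0,0,0, 0.001,0.007,0,0,0]'; python3 -c "
from h import *
print(bot.get_obs()['eef_pos'],bot.get_obs()['ft_force'])"
```

```text
clock: 28.45
eef_pos: [0.5836, 0.1187, 0.19]
tool_rot: [0.748, 0.664, 0.0, -0.0]
ft_force: [0.0, 0.2, 0.3]
grip_width: 0.0001
grasp_force: 0.0
clock: 28.7
eef_pos: [0.5846, 0.1254, 0.1899]
tool_rot: [0.748, 0.664, 0.0, -0.0]
ft_force: [-0.1, 0.6, -0.2]
grip_width: 0.0001
grasp_force: 0.0
[0.5846 0.1254 0.1899] [-0.0855  0.5692 -0.16  ]
```

```bash
python3 -m creep '[0,0.004,0,0,0, 0.001,0.006,0,0,0, 0.001,0.006,0,0,0]'; python3 -m creep '[0,0.003,0,0,0, 0,0.005,0,0,0, 0,0.005,0,0,0]'; python3 -c "
from h import *
print(bot.get_obs()['eef_pos'],bot.get_obs()['ft_force'])
t=snap('top');print([(np.round(np.array(r['centre'])*[560,420],1),r['score']) for r in bot.place_of('top','top_knob')])
g=t['pixels'].mean(2)
for r in (170,185,260,275,285): print(r,np.round(g[r,192:250]).astype(int))"
```

```text
clock: 28.95
eef_pos: [0.5855, 0.1312, 0.1899]
tool_rot: [0.748, 0.664, -0.0, -0.0]
ft_force: [-0.5, -0.3, -0.2]
grip_width: -0.0001
grasp_force: 0.0
clock: 29.2
eef_pos: [0.5855, 0.1316, 0.19]
tool_rot: [0.749, 0.663, -0.003, 0.003]
ft_force: [-0.6, -11.0, 2.0]
grip_width: -0.0001
grasp_force: 5.7
[0.5855 0.1316 0.19  ] [ -0.5757 -10.9825   2.0091]
[]
170 [165 144 105 106 149 167 168 169 172 176 168 146 149 152 126  82  56  50
  50  52  50  53  63  77  91  97  89  78  71  73  72  70  69  69  68  72
  71  73  73  86 101 110 113 108  93  82  86 108 133 141 142 142 141 140
 135 134 133 134]
185 [167 168 166 161 136  98 113 153 168 169 170 173 178 166 140 125 132 135
 121  87  59  50  49  49  60  91 122 130 119  95  76  66  55  39  33  33
  46  75 101 109 110 106  93  81  84 103 128 139 140 136 132 131 135 137
 136 136 133 133]
260 [169 169 170 171 172 173 173 175 175 176 178 177 179 179 180 181 182 181
 182 182 184 183 183 183 181 180 179 175 170 168 162 155 149 141 133 126
 122 120 121 123 127 131 124 118 116 115 117 118 121 118 115 112 115 116
 122 131 135 138]
275 [167 167 168 169 170 169 171 171 172 172 173 173 174 175 175 177 179 179
 179 180 182 182 184 186 185 186 187 187 186 183 181 178 175 170 165 159
 152 144 136 128 123 120 119 118 116 117 117 119 119 115 117 118 122 122
 122 126 136 140]
285 [167 169 168 168 168 168 170 169 170 170 171 171 173 173 174 174 175 177
 177 179 180 181 182 183 183 185 186 188 186 187 187 187 184 182 178 173
 169 163 158 148 140 133 126 123 122 122 120 121 122 121 119 118 121 128
 134 137 140 141]
```

Firm stop. One slightly firmer push, then retreat and check.

```bash
python3 -m creep '[0,0.003,0,0,0, 0,0.004,0,0,0, 0,0.004,0,0,0]'; python3 -m creep '[0,-0.01,0,0,0, 0,-0.03,0,0,0, -0.01,-0.06,0.01,0,0.03, -0.03,-0.1,0.03,0,0.03, -0.05,-0.14,0.05,0,0.03, -0.07,-0.18,0.07,0,0.03, -0.09,-0.22,0.1,0,0.03, -0.1,-0.25,0.12,0,0.03, -0.1,-0.25,0.12,0,0.03]'
python3 - <<'E'
from h import *
t=snap('top','z');c=t;s=snap('scene','zs')
for n in('top','scene'):
  for th in('top_knob','standing_jar','fallen_jar','flat_brush','sander'): print(n,th,[(np.round(np.array(r['centre'])*[560,420],1).tolist(),round(r['score'],2)) for r in bot.place_of(n,th)])
k=[np.array(r['centre'])*[560,420] for r in bot.place_of('top','top_knob')]
if k: print(atz(t,k[0],.195))
print('pred shut knob', proj(t,(.5815,.148,.195)),'start knob',proj(t,(.579,.125,.195)))
a=cv2.imread('pics/top0.png').mean(2);b=t['pixels'].mean(2)
for r in (185,200,250): print(r,'\n',np.round(a[r,205:240]).astype(int),'\n',np.round(b[r,205:240]).astype(int))
E
```

```text
clock: 29.55
eef_pos: [0.5854, 0.1317, 0.19]
tool_rot: [0.75, 0.662, -0.005, 0.006]
ft_force: [-0.6, -20.4, 3.2]
grip_width: 0.0002
grasp_force: 10.2
clock: 30.3
eef_pos: [0.4846, -0.1122, 0.3123]
tool_rot: [0.748, 0.663, 0.001, 0.001]
ft_force: [-0.0, -0.4, 0.9]
grip_width: 0.0299
grasp_force: 0.0
top top_knob [([216.3, 216.4], 0.59)]
top standing_jar []
top fallen_jar [([361.0, 216.6], 0.76)]
top flat_brush [([377.8, 156.2], 0.71)]
top sander [([305.3, 152.0], 0.58)]
scene top_knob [([232.8, 234.3], 0.4), ([336.1, 176.0], 0.34)]
scene standing_jar []
scene fallen_jar [([352.6, 218.7], 0.68)]
scene flat_brush [([334.5, 179.5], 0.71)]
scene sander [([271.5, 201.8], 0.77)]
[0.5832 0.1489 0.195 ]
pred shut knob [216.7119 217.1446] start knob [227.2009 218.1974]
185 
 [156 156 157 157 157 156 143 112  83  72  75  78  76  74  89 108 113 116
 110  98  86  81  75  75  80  92  98 103 101  94  84  88 106 134 144] 
 [159 158 158 158 159 158 145 116  92  84  78  77  75  76  75  76  74  76
  77  77  78  78  78  85  99 112 116 117 113  97  86  88 110 134 146]
200 
 [156 155 155 153 138 108  89  83  76  62  51  60  84  99 109 114 113  98
  85  80  76  75  80  91 100 104  99  91  85  84  99 116 124 126 126] 
 [157 157 158 154 139 111  88  84  79  76  73  74  74  76  77  77  79  79
  78  78  79  79  88 106 118 119 110  96  85  84 100 118 126 127 127]
250 
 [ 76  72  66  59  63  81 105 116 116 108  96  95  98  88  79  79  89  95
  94  94  91  92  94  98 115 127 130 130 134 135 128 122 122 124 125] 
 [102  92  79  74  78  77  76  78  76  77  74  77  76  76  78  85 102 109
 110 105  97  92  94 100 117 130 131 131 135 137 130 126 125 125 125]
```

```bash
python3 -c "
from h import *
print(bot.job_done())"
```

```text
the job is handed in; nothing more can be done
None
```

Both jars were last seen upright, one in each rear compartment, before I pushed the top drawer fully shut; the brush and sanding block are where they were, and the job is handed in at about 30 s of the 72 s.

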